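# Close the pressure cooker and snap its weight on

## Robot

A 6-joint arm with a two-finger parallel gripper is mounted at the origin on a cart in front of the work surface, level with it; the furniture and walls round the work are solid. World frame = base frame: x ahead of the robot, y to its left, z up, the work surface at z = 0. Lengths are in mm, angles in degrees, forces in N, time in s.
With the tool pointing down it reaches from about 350 to 850 mm from the base axis. Payload 8.1 kg.
Tool frame: the origin (TCP) lies at the very end of the fingers, on their centre line; the grasp point (between the pads) lies 19 mm behind it (r.grip_depth is the distance from the TCP to the grasp point, in mm); z points along the fingers, y is the direction in which the jaws open and shut (so a half turn about z gives the same grasp; the last joint's range is limited). The gripper opens to 85 mm and grips with 20 to 120 N. Pads are 22 mm wide; open, the fingers measure 114 mm over their backs; the gripper's body (76 mm by 85 mm) begins 54 mm behind the grasp point. The pads swing forward as they close: fully open they stand 13 mm farther back than shut.
Start: joints at [72.112, 7.471, 85.268, -0, 87.261, -4.893], TCP at [134.894, 584.644, 200.392] pointing down, gripper open.
Joint ranges: [-169.43, 169.43], [-51.17, 129.36], [1.28, 143.12], [-76.62, 256.62], [0, 156.53], [-152.29, 152.29]. Speed limits (degrees/s): [136.94, 136.94, 159.86, 180, 180, 180].

## Interface

Orientations are given as [roll, pitch, yaw] about the fixed x, y, z axes, in that order (R = Rz(yaw) Ry(pitch) Rx(roll)).
In Python, from bench import r gives the robot as it stands.
- The arm moves only by the tool move_arm, never from a script. Its argument "series" is a list of rows, each an object with "gripper": the opening, from 0 (shut) to 1 (fully open); "translation": the shift along the tool's x, y, z in mm, a list of three; "twist": the turn, a rotation vector about the tool's x, y, z in degrees, a list of three. In form: [{"gripper": gripper, "translation": [tx, ty, tz], "twist": [ax, ay, az]}, ...]. A call has 1 to 8 rows; each row shifts and turns the pose as measured when the row begins, along the tool's axes as they then stand; what a row does not reach is not made up. A row lasts 1/12 s, in which the tool goes at most 41.7 mm and 7.16 degrees, less where a joint would pass 70% of its speed; a pose out of reach is approached as far as the arm can. A call is refused whole if a number of a shift passes 41.7 or a number of a turn 7.16, either way. A call with a gripper value outside its range is refused whole. The fingers move at their own pace and stop on an object; "force" is the grip in N (left out, the last holds). Time passes only in rows, so rows that do not move let the fingers close. It gives the time, the measured TCP pose, the force and the opening at its end, in the units of the state.
- r.sense(): the state, without advancing time (a new reading comes with each control period).
- r.snapshot(name): name is "scene" or "top" or "wrist"; returns a dict with "pixels" (400x640x3 uint8, red, green, blue), "fovy" (degrees; the focal length in pixels is half the picture's height over the tangent of half this angle, whatever the lens; pixels are square), "cx", "cy" (the principal point, pixels), "xyz" and "orientation" of the camera in the world; the wrist camera has in their place "hand_eye" (4x4, takes a point from camera to tool coordinates, whose origin is the TCP and whose axes are the flange's). Camera axes: x right, y down, z forward; pixel columns grow to the right and rows downward; lengths in mm; the calibration is good to about 2 mm. A picture is of the moment at which its call begins: read the wrist's pose just before it. There is no depth.
- r.hand_in(): hands the job in, once; it reports no verdict.
The state is a dict: "time": time; "joint_pos": joint angles; "qd": joint speeds; "joint_efforts": joint torques, N m; "tool_pos": TCP position; "tcp_rot": TCP orientation; "ft_force": force on the tool from outside, world axes, zero at the start; "wrist_torque": the same for the moment, N m; "finger_gap": finger opening in mm.
Only numpy, scipy, OpenCV 4.12 (cv2) and the standard library are available. Lean on these libraries where they do the work, as an engineer would, in place of code of your own. Each camera call takes 0.05 s, during which the arm holds its last target. There are 200 camera calls.

## Task

Close up the pressure cooker: swing the lid's long handle clockwise (seen from above) until it lies straight over the pot's handle, at its stop. Only then take the black-topped pressure weight and press it upright onto the vent pipe in the middle of the lid until it clicks over the catches and sits fully home, and keep on pressing: finish while you still hold the weight and push it firmly down. Leave the jars and the mug that stand around alone.

Things in the scene. Friction and masses are not known exactly. Their poses are not given: they have to be found in the camera images.
- pressure_cooker: Stainless steel pressure cooker, fixed on the worktop, 209 mm across the rim. Origin: centre of its underside; +x points along the pot's own long black handle, z up. That handle is 27 mm wide, 118 to 250 mm from the axis, its top 90 mm above the worktop. A short helper handle opposite (-x) reaches 140 mm from the axis.
- pot_handle (a point): Point on the top face of the pot's long handle, 180 mm from the cooker's axis.
- cooker_lid (a joint): Angle of the lid about the cooker's upright axis, rad. 0 = shut: the lid's handle lies exactly over the pot's handle, at a stop. It grows up to 0.9 as the lid is turned open, counter-clockwise seen from above. The lid turns stiffly on its seal (about 2 N at the handle) and stays where it is left.
- lid_handle (a point): Point in the middle of the top face of the lid's long black handle, 180 mm from the cooker's axis, 126 mm above the worktop. The handle is 24 mm wide, 22 mm tall (its underside 14 mm above the pot's handle), straight and radial, from 108 to 249 mm from the axis.
- vent_pipe: Upright steel vent pipe in the middle of the lid, on the axis about which the lid turns. Origin: centre of the flat round seat (29 mm across) at its foot, 134 mm above the worktop, 13 mm above the lid; z up. The pipe is 10 mm thick, 17 mm tall, with a tapered tip (5 mm across). Four spring catches stand out to 17 mm across, 7 mm above the seat. A firm push on the seat is 10 N or more.
- pressure_weight: Loose 90 g weight: plain upright cylinder, 30 mm across, 45 mm tall, steel skirt, black head. Origin: centre of its underside, z up. The 13 mm rounded mouth of its bore (22 mm deep) in the underside snaps over the catches: it meets them with the underside 8 mm above the seat, takes about 12 N to push over, then the force drops and it pulls itself down flat on the seat (fully home).
- honey_jar: Small glass jar of honey with a white lid, 62 mm across, 99 mm tall, loose on the worktop; origin at the centre of its underside. To be left alone.
- spice_jar: Spice jar with a red cap, 41 mm across, 105 mm tall, loose on the worktop; origin at the centre of its underside. To be left alone.
- mug: Blue mug, 84 mm across with handle 117 mm, 100 mm tall, loose on the brown drying mat (7 mm thick); origin at the centre of its underside. To be left alone.
Not all that is in view belongs to the job. Several things look just like the pressure_weight: the one meant starts farthest to the robot's left.

How it is judged (in metres and radians):
On the way, in this order (a step that is already met when the one before it is completed fails the run):
1. the lid is shut, its handle over the pot's handle, with the weight not yet on the vent pipe (value of joint cooker_lid below 0.04 rad and distance between pressure_weight and vent_pipe above 0.03 m), for 0.2 s.
2. the weight has clicked onto the vent pipe and sits fully home on its seat (z of pressure_weight in the frame of vent_pipe below 0.002 m and horizontal distance between pressure_weight and vent_pipe below 0.003 m and angle between pressure_weight's own z axis and vertical below 0.12 rad), for 0.2 s.
At the end, for the whole second after the job is handed in: The lid is shut (within 0.04 rad of its stop), the weight is fully home on the vent pipe (underside within 2 mm of the seat, within 3 mm of its axis, upright within 0.12 rad), and the fingers still hold it and press it onto the seat with more than 5 N (all of step 2 and value of joint cooker_lid below 0.04 rad and contact force between pressure_weight and vent_pipe above 5 N and contact force between the fingers and pressure_weight above 1 N); the arm keeps its last pose, push and grip.
It fails at once if a jar or the mug is moved by more than 3 cm or knocked over (distance of any of honey_jar, spice_jar, mug from where it was at the start of the episode above 0.03 m or angle between any of honey_jar, spice_jar, mug's own z axis and vertical above 0.5 rad).
It also fails if it takes over 45 s, if anything falls off the work surface, if the arm or the gripper's body presses on something with over 40 N, if the wrist force passes 120 N, or if a joint passes its speed limit or range.

## Working session

There is one attempt and no reset: what is moved stays moved. The work goes in short steps, Python scripts to look and compute and a tool call to move; the robot and the scene stay as the last step left them, time stands still between calls to the robot, and variables do not carry over. Pictures are saved under pics/ and viewed, about 8 in all and at most 12, crops included, and the job is handed in when it is done.

Besides the shell and the picture viewer there is one more tool, called after "Request:" as name(argument=value, ...) on one line, values as JSON. move_arm: Moves the arm, as the interface text tells. Its arguments: {"type":"object","properties":{"series":{"type":"array"},"force":{"type":"number"}},"required":["series"]}

```bash
mkdir -p pics; ls
cat > h.py <<'E'
import numpy as np,cv2
from scipy.spatial.transform import Rotation as R
from bench import r
def rot(o): return R.from_euler('xyz',o,degrees=True).as_matrix()
def snap(n,f=None):
    s=r.sense(); d=r.snapshot(n)
    if f: cv2.imwrite('pics/'+f,d['pixels'][:,:,::-1])
    if n=='wrist':
        T=np.eye(4);T[:3,:3]=rot(s['tcp_rot']);T[:3,3]=s['tool_pos'];T=T@np.array(d['hand_eye'])
        d['P']=T[:3,3];d['R']=T[:3,:3]
    else: d['P']=np.array(d['xyz']);d['R']=rot(d['orientation']) if np.ndim(d['orientation'])==1 else np.array(d['orientation'])
    d['f']=200/np.tan(np.radians(d['fovy']/2)); return d
def ray(d,u,v):
    w=d['R']@np.array([(u-d['cx'])/d['f'],(v-d['cy'])/d['f'],1]); return d['P'],w/np.linalg.norm(w)
def plane(d,u,v,z):
    p,w=ray(d,u,v); return p+w*(z-p[2])/w[2]
def proj(d,X):
    c=d['R'].T@(np.array(X)-d['P']); return c[:2]/c[2]*d['f']+[d['cx'],d['cy']]
E
python3 - <<'E'
from h import *
print(r.sense())
for n in('scene','top'):
    d=snap(n,n+'0.png'); print(n,d['P'],d['R'].round(3).tolist(),d['orientation'],d['f'],d['cx'],d['cy'])
E
```

```text
pics
{'time': 0.0, 'joint_pos': array([ 7.21114944e+01,  7.51801360e+00,  8.53294920e+01,  1.92172791e-03,
        8.72618022e+01, -4.89349126e+00]), 'qd': array([ 0.03141735,  0.06201909, -0.01446   ,  0.10434743,  0.03846986,
        0.01264458]), 'joint_efforts': array([-1.46957147e-03, -5.69366598e+01, -5.00570011e+01, -2.26012726e-04,
        1.40061820e-02,  4.47768559e-05]), 'tool_pos': array([134.70008487, 584.05415259, 199.31216632]), 'tcp_rot': array([-1.79891254e+02, -1.12367164e-02,  1.67004881e+02]), 'ft_force': array([-0.17510239,  0.02710828, -0.26607747]), 'wrist_torque': array([-0.01279727, -0.02144429, -0.01361415]), 'finger_gap': 85.53450223502945}
scene [ 845.6452064  -394.60733709 1027.21663654] [[0.767, 0.555, -0.322], [0.641, -0.657, 0.396], [0.008, -0.51, -0.86]] [-149.33725851   -0.48148106   39.9035214 ] 390.6015742390719 316.24636356949634 204.2041774506704
top [  75.57509607   92.67330795 1674.84602597] [[-0.149, -0.955, 0.257], [-0.989, 0.142, -0.045], [0.006, -0.26, -0.965]] [-164.90405195   -0.35847805  -98.58224007] 516.1231511578089 314.26401239310593 192.80630527151635
```

View pics/scene0.png

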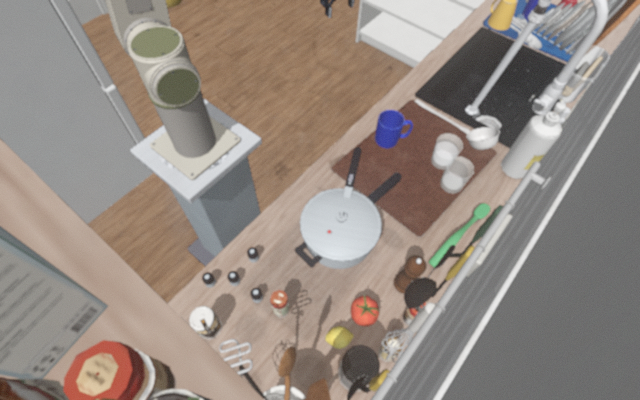

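View pics/top0.png

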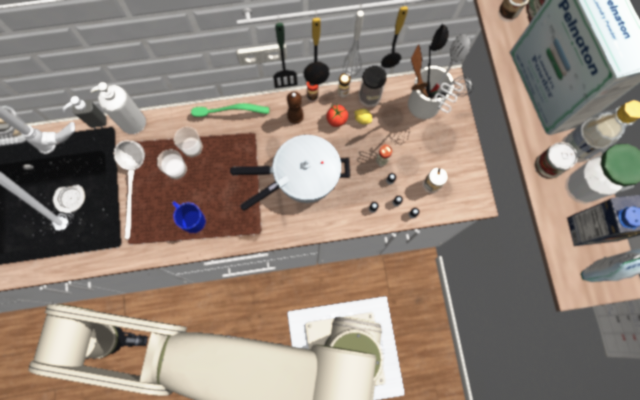

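The scene view shows the cooker at about (341,225), with the lid handle at (353,170) and the pot handle at (385,187). The four black-topped weights are at (208,278), (233,276), (253,253) and (257,293). In the top view the cooker is at (306,167), the pot handle at (250,170), the lid handle at (262,192), and the weights at (374,207), (398,200), (415,212) and (391,178). Image left is the robot's left, so (374,207) should be the weight meant.

Run:
```python
from h import *
D={n:snap(n) for n in('top','scene')}
def blobs(d,x0,y0,x1,y1,th,amin):
    g=d['pixels'].max(2)[y0:y1,x0:x1]; m=(g<th).astype('uint8')
    n,l,s,c=cv2.connectedComponentsWithStats(m)
    for i in range(1,n):
        if s[i,4]>=amin:
            pts=np.argwhere(l==i)[:,::-1].astype('float32')
            yield c[i]+[x0,y0],s[i,4],cv2.minAreaRect(pts),np.array([x0,y0])
for n,roi in(('top',(360,165,425,222)),('scene',(195,240,270,305))):
    for c,a,_,_ in blobs(D[n],*roi,70,8): print(n,'w',c.round(1),a,plane(D[n],*c,40).round(0))
for n,roi in(('top',(225,160,290,215)),('scene',(335,140,405,205))):
    for c,a,rc,o in blobs(D[n],*roi,70,30):
        b=cv2.boxPoints(rc)+o; print(n,'h',c.round(1),a,[plane(D[n],*p,126).round(0)[:2].tolist() for p in b])
# lid: pale pixels in cooker roi -> vent pipe guess
print('vent top',plane(D['top'],304.5,165,145).round(0),plane(D['scene'],342,216,145).round(0))
for n,s in(('top',12),('scene',8)):
    x0,y0,x1,y1={'top':(225,130,425,225),'scene':(195,135,415,305)}[n]
    cv2.imwrite(f'pics/{n}1.png',cv2.resize(D[n]['pixels'][y0:y1,x0:x1,::-1],None,fx=3.5,fy=3.5,interpolation=cv2.INTER_CUBIC))
```

```text
top w [389.4 179.8] 22 [ 517. -236.   40.]
top w [395.8 202. ] 22 [ 440. -242.   40.]
top w [371.8 208.4] 18 [ 430. -161.   40.]
top w [412.3 214. ] 23 [ 393. -288.   40.]
scene w [210.5 279.3] 19 [ 411. -296.   40.]
scene w [235.9 278.1] 9 [ 460. -251.   40.]
top h [249.8 170.4] 332 [[613.0, 270.0], [595.0, 149.0], [565.0, 152.0], [583.0, 273.0]]
top h [256.4 198.2] 275 [[484.0, 257.0], [543.0, 139.0], [519.0, 128.0], [461.0, 245.0]]
scene h [355.7 157.6] 74 [[509.0, 168.0], [471.0, 243.0], [486.0, 250.0], [524.0, 174.0]]
scene h [390.4 182.6] 135 [[606.0, 167.0], [614.0, 248.0], [636.0, 240.0], [627.0, 160.0]]
vent top [575.  38. 145.] [589.  27. 145.]
```

View pics/top1.png

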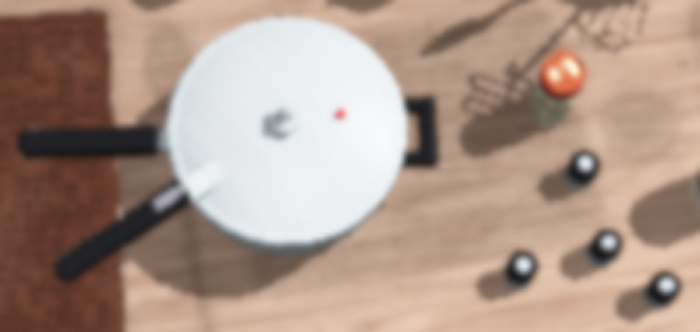

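Both views put the cooker axis at about (577,38). The pot handle points at about 81.5° and the lid handle at about 116.6°, so the lid is about 0.61 rad open. The weight is near (436,-167). I'll move closer with the gripper shut.

Request:
move_arm(series=[{"gripper": 0,"translation": [-32,-26,0],"twist": [0,0,0]},{"gripper": 0,"translation": [-32,-26,0],"twist": [0,0,0]},{"gripper": 0,"translation": [-32,-26,0],"twist": [0,0,0]},{"gripper": 0,"translation": [-32,-26,0],"twist": [0,0,0]},{"gripper": 0,"translation": [-32,-26,0],"twist": [0,0,0]},{"gripper": 0,"translation": [-32,-26,0],"twist": [0,0,0]},{"gripper": 0,"translation": [-32,-26,0],"twist": [0,0,0]},{"gripper": 0,"translation": [-32,-26,0],"twist": [0,0,0]}])

```text
time: 0.87
tool_pos: [335.3, 322.4, 195.4]
tcp_rot: [-179.7, -0.2, 167.8]
ft_force: [1.1, 1.3, 0.4]
finger_gap: -0.1
```

Request:
move_arm(series=[{"gripper": 0,"translation": [-32,-26,0],"twist": [0,0,0]},{"gripper": 0,"translation": [-32,-26,0],"twist": [0,0,0]},{"gripper": 0,"translation": [-32,-26,0],"twist": [0,0,0]},{"gripper": 0,"translation": [-32,-26,0],"twist": [0,0,0]},{"gripper": 0,"translation": [0,0,0],"twist": [0,0,0]},{"gripper": 0,"translation": [0,0,0],"twist": [0,0,0]}])

```text
time: 1.37
tool_pos: [442.2, 183.4, 195.5]
tcp_rot: [-179.7, -0.0, 167.3]
ft_force: [-0.4, 0.2, 0.5]
finger_gap: 0.1
```

Run:
```python
from h import *
d=snap('wrist','w1.png'); s=r.sense(); print(s['tool_pos'].round(1),s['tcp_rot'].round(1),d['P'].round(0),d['R'].round(2).tolist(),d['f'])
for n,p in dict(vent=(577,38,145),lid180=(496,199,126),pot180=(604,216,90)).items(): print(n,proj(d,p).round(0))
```

```text
[442.1 183.6 195.5] [-179.7    0.   167.3] [365. 201. 370.] [[0.22, 0.93, 0.3], [0.98, -0.21, -0.07], [-0.01, 0.31, -0.95]] 345.1151332262811
vent [189. 391.]
lid180 [357. 258.]
pot180 [392. 334.]
```

View pics/w1.png

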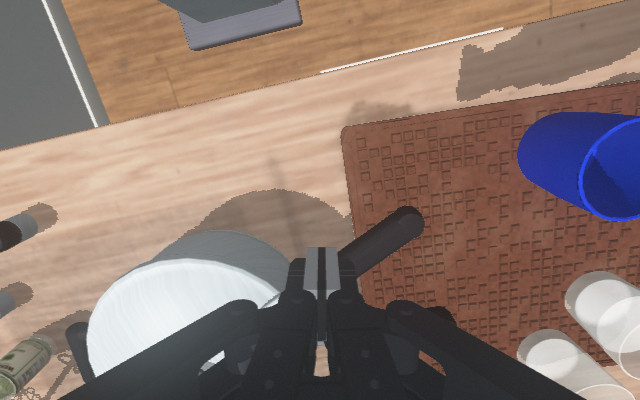

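The wrist view shows the shut fingers at (322,255) on the robot side of the lid handle, whose end is at (410,215). The mug is well clear at (600,170). This matches the estimate, so I'll lower beside the handle.

Request:
move_arm(series=[{"gripper": 0,"translation": [2,7,30],"twist": [0,0,0]},{"gripper": 0,"translation": [2,7,30],"twist": [0,0,0]},{"gripper": 0,"translation": [2,6,30],"twist": [0,0,0]},{"gripper": 0,"translation": [0,0,0],"twist": [0,0,0]}])

```text
time: 1.75
tool_pos: [441.3, 207.8, 105.5]
tcp_rot: [-179.9, 0.3, 167.4]
ft_force: [-1.6, -0.4, -0.5]
finger_gap: 0.0
```

Run:
```python
from h import *
d=snap('wrist'); s=r.sense(); print(s['tool_pos'].round(1),s['tcp_rot'].round(1))
g=d['pixels'].max(2)
cv2.imwrite('pics/w2.png',d['pixels'][:,:,::-1])
for n,p in dict(tip249=(465.5,260.6,126)).items(): print(n,proj(d,p).round(0))
```

```text
[442.6 208.  108.6] [-179.9    0.5  167.5]
tip249 [435. 276.]
```

View pics/w2.png

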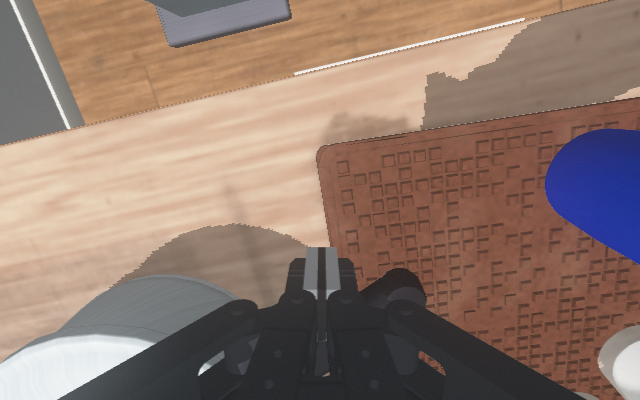

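Request:
move_arm(series=[{"gripper": 0,"translation": [-16,9,0],"twist": [0,0,0]},{"gripper": 0,"translation": [-16,9,0],"twist": [0,0,0]},{"gripper": 0,"translation": [-16,9,0],"twist": [0,0,0]},{"gripper": 0,"translation": [-16,8,0],"twist": [0,0,0]},{"gripper": 0,"translation": [-16,8,0],"twist": [0,0,0]},{"gripper": 0,"translation": [0,0,0],"twist": [0,0,0]}])

```text
time: 2.3
tool_pos: [534.2, 239.5, 121.9]
tcp_rot: [179.8, 0.9, 168.0]
ft_force: [0.7, 0.5, 0.6]
finger_gap: -0.0
```

Run:
```python
from h import *
s=r.sense(); print(s['tool_pos'].round(1),s['tcp_rot'].round(1),s['ft_force'].round(1))
d=snap('scene'); cv2.imwrite('pics/s3.png',cv2.resize(d['pixels'][120:290,270:440,::-1],None,fx=3.5,fy=3.5,interpolation=cv2.INTER_CUBIC))
```

```text
[534.2 239.5 121.9] [179.8   0.9 168. ] [0.7 0.5 0.6]
```

View pics/s3.png

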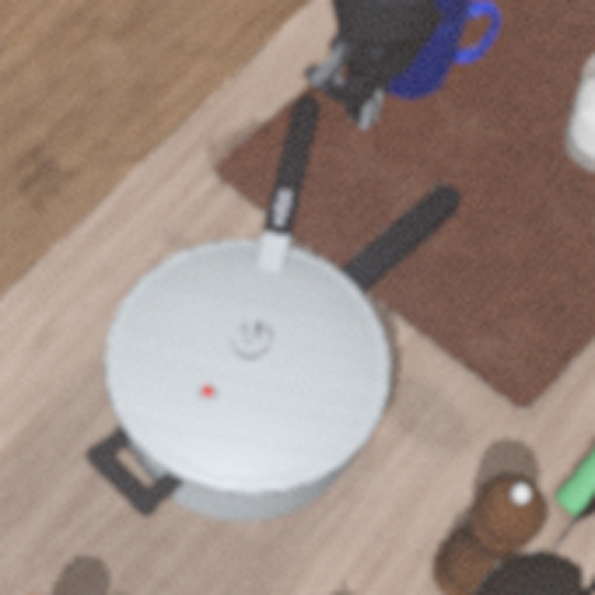

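Run:
```python
from h import *
s=r.sense(); print(s['time'],s['tool_pos'].round(1),s['tcp_rot'].round(1),s['joint_pos'].round(1),s['finger_gap'])
d=snap('scene'); e=snap('top','t3.png')
c=lambda u,v:(270+u/3.5,120+v/3.5)
print('tcp proj scene',proj(d,s['tool_pos']),'seen',c(325,78),c(370,120))
print('tip @126',plane(d,*c(312,100),126).round(0),'pot tip@90',plane(d,*c(450,197),90).round(0),'vent@151',plane(d,*c(253,330),145).round(0))
```

```text
2.35 [533.3 239.4 122.2] [179.8   0.9 168. ] [ 19.4   7.   94.   -0.3  78.1 -58.6] 0.2516377637883952
tcp proj scene [371.40171298 159.79467989] seen (362.8571428571429, 142.28571428571428) (375.7142857142857, 154.28571428571428)
tip @126 [483. 247. 126.] pot tip@90 [618. 264.  90.] vent@151 [587.  32. 145.]
```

View pics/t3.png

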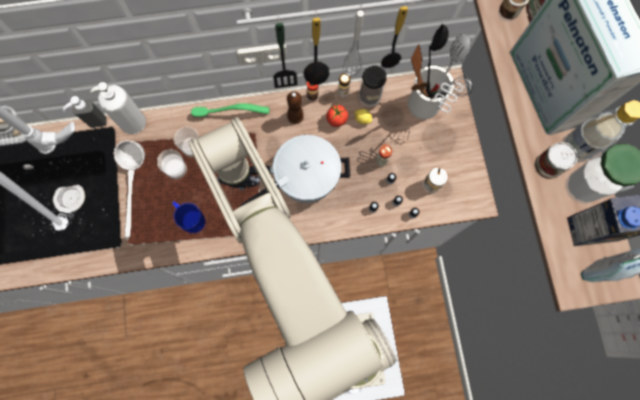

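Run:
```python
from h import *
for n in('scene','top','wrist'):
    d=snap(n,n+'k.png'); print({k:v for k,v in d.items() if k not in('pixels',)})
d=snap('wrist'); cv2.imwrite('pics/w4.png',d['pixels'][:,:,::-1])
s=r.sense(); print(proj(d,s['tool_pos']))
```

```text
{'fovy': 54.22768069683979, 'cx': 316.24636356949634, 'cy': 204.2041774506704, 'xyz': array([ 845.6452064 , -394.60733709, 1027.21663654]), 'orientation': array([-149.33725851,   -0.48148106,   39.9035214 ]), 'P': array([ 845.6452064 , -394.60733709, 1027.21663654]), 'R': array([[ 0.76709864,  0.55509289, -0.32160778],
       [ 0.64147413, -0.65712017,  0.39585859],
       [ 0.00840333, -0.50996566, -0.86015372]]), 'f': np.float64(390.6015742390719)}
{'fovy': 42.36313891889269, 'cx': 314.26401239310593, 'cy': 192.80630527151635, 'xyz': array([  75.57509607,   92.67330795, 1674.84602597]), 'orientation': array([-164.90405195,   -0.35847805,  -98.58224007]), 'P': array([  75.57509607,   92.67330795, 1674.84602597]), 'R': array([[-0.14922593, -0.9549233 ,  0.2566186 ],
       [-0.98878333,  0.14246793, -0.04483763],
       [ 0.00625658, -0.26043113, -0.96547215]]), 'f': np.float64(516.1231511578089)}
{'fovy': 60.18602054295278, 'cx': 321.29262373004565, 'cy': 197.4790307422769, 'hand_eye': array([[-1.42890292e-04, -9.51787233e-01, -3.06758934e-01,
         7.91348215e+01],
       [ 9.99999938e-01, -2.34554724e-04,  2.61951323e-04,
        -9.90091277e-01],
       [-3.21273682e-04, -3.06758877e-01,  9.51787207e-01,
        -1.74462719e+02],
       [ 0.00000000e+00,  0.00000000e+00,  0.00000000e+00,
         1.00000000e+00]]), 'P': array([450.77304928, 253.87639374, 293.15810143]), 'R': array([[ 0.20775372,  0.92707949,  0.31202886],
       [ 0.97817943, -0.19750059, -0.06448654],
       [ 0.00184173,  0.31861753, -0.94788157]]), 'f': np.float64(345.1151332262811)}
[322.88542825 236.90192047]
```

View pics/w4.png

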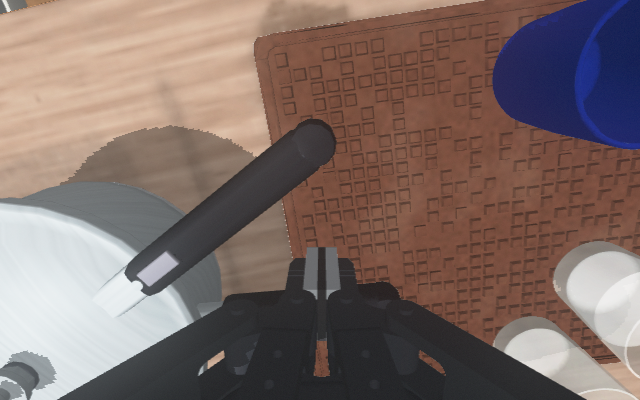

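The fingers went over the handle and the lid looks unmoved. Its tip is at (315,140) in this view, and its black/steel junction is at (135,288). I'll triangulate to check heights.

Run:
```python
from h import *
D={n:snap(n) for n in('top','scene','wrist')}
F={'tip':dict(top=(244.4,207.1),scene=(358.6,148.6),wrist=(318,138)),
'junc':dict(top=(277.9,184.3),scene=(349.4,186.3),wrist=(135,288)),
'vent':dict(top=(304.1,165.0),scene=(342.3,214.5),wrist=(18,375))}
def tri(obs):
    A=0;b=0
    for n,uv in obs:
        p,w=ray(D[n],*uv);M=np.eye(3)-np.outer(w,w);A=A+M;b=b+M@p
    X=np.linalg.solve(A,b);return X.round(0),[round(float(np.linalg.norm((np.eye(3)-np.outer(w,w))@(X-p))),1) for n,uv in obs for p,w in[ray(D[n],*uv)]]
for k,o in F.items():
    for c in(('top','scene'),('top','wrist'),('scene','wrist'),('top','scene','wrist')): print(k,c,*tri([(n,o[n]) for n in c]))
    print({n:plane(D[n],*o[n],126).round(0)[:2].tolist() for n in o})
```

```text
tip ('top', 'scene') [478. 244. 123.] [4.5, 4.5]
tip ('top', 'wrist') [482. 245.  90.] [1.3, 1.3]
tip ('scene', 'wrist') [478. 248. 121.] [2.1, 2.1]
tip ('top', 'scene', 'wrist') [477. 246. 121.] [4.9, 4.4, 1.5]
{'top': [474.0, 241.0], 'scene': [482.0, 246.0], 'wrist': [476.0, 247.0]}
junc ('top', 'scene') [536. 130. 112.] [1.3, 1.3]
junc ('top', 'wrist') [534. 130. 126.] [2.3, 2.3]
junc ('scene', 'wrist') [539. 126. 121.] [0.7, 0.7]
junc ('top', 'scene', 'wrist') [537. 128. 119.] [4.1, 2.3, 2.7]
{'top': [531.0, 129.0], 'scene': [542.0, 123.0], 'wrist': [536.0, 130.0]}
vent ('top', 'scene') [582.  39. 127.] [0.5, 0.5]
vent ('top', 'wrist') [580.  38. 128.] [1.6, 1.6]
vent ('scene', 'wrist') [580.  39. 127.] [2.1, 2.1]
vent ('top', 'scene', 'wrist') [581.  39. 127.] [0.8, 1.7, 2.4]
{'top': [582.0, 39.0], 'scene': [582.0, 40.0], 'wrist': [579.0, 36.0]}
```

Request:
move_arm(series=[{"gripper": 0,"translation": [0,0,-25],"twist": [0,0,0]},{"gripper": 0,"translation": [10,-6,-15],"twist": [0,0,0]},{"gripper": 0,"translation": [29,-18,0],"twist": [0,0,0]},{"gripper": 0,"translation": [29,-18,0],"twist": [0,0,0]},{"gripper": 0,"translation": [29,-18,0],"twist": [0,0,0]},{"gripper": 0,"translation": [0,0,20],"twist": [0,0,0]},{"gripper": 0,"translation": [0,0,0],"twist": [0,0,0]}])

```text
time: 3.38
tool_pos: [418.3, 197.5, 139.8]
tcp_rot: [179.8, 0.8, 167.9]
ft_force: [-0.2, -0.5, -0.7]
finger_gap: 0.1
```

Request:
move_arm(series=[{"gripper": 0,"translation": [0,6,15],"twist": [0,0,0]},{"gripper": 0,"translation": [0,6,15],"twist": [0,0,0]},{"gripper": 0,"translation": [-5,4,12],"twist": [0,0,0]},{"gripper": 0,"translation": [-5,0,0],"twist": [0,0,0]},{"gripper": 0,"translation": [0,0,0],"twist": [0,0,0]}])

```text
time: 3.8
tool_pos: [434.2, 211.9, 100.4]
tcp_rot: [179.8, 1.0, 167.9]
ft_force: [0.0, 0.1, 0.9]
finger_gap: 0.3
```

Request:
move_arm(series=[{"gripper": 0,"translation": [-8,3,0],"twist": [0,0,0]},{"gripper": 0,"translation": [-8,3,0],"twist": [0,0,0]},{"gripper": 0,"translation": [-8,3,0],"twist": [0,0,0]}])

```text
time: 4.05
tool_pos: [460.7, 215.6, 102.7]
tcp_rot: [179.8, 0.9, 167.9]
ft_force: [0.2, 0.4, 0.2]
finger_gap: 0.1
```

Request:
move_arm(series=[{"gripper": 0,"translation": [-8,3,4],"twist": [0,0,0]},{"gripper": 0,"translation": [-8,3,3],"twist": [0,0,0]},{"gripper": 0,"translation": [-8,3,2],"twist": [0,0,0]}])

```text
time: 4.3
tool_pos: [490.9, 219.9, 97.1]
tcp_rot: [179.7, 1.1, 167.9]
ft_force: [0.6, -0.5, -0.1]
finger_gap: 0.6
```

Run:
```python
from h import *
s=r.sense();print(s['tool_pos'],s['ft_force'],s['wrist_torque'])
d=snap('wrist','w5.png')
for k in (0,10,20): print(proj(d,s['tool_pos']+[0,0,k]))
```

```text
[490.90065085 219.91441298  97.10619026] [ 0.59685393 -0.49130196 -0.14324645] [ 0.01032012 -0.01350864  0.00907094]
[323.00215598 236.98939996]
[323.20577627 245.26439554]
[323.43185953 254.45227107]
```

View pics/w5.png

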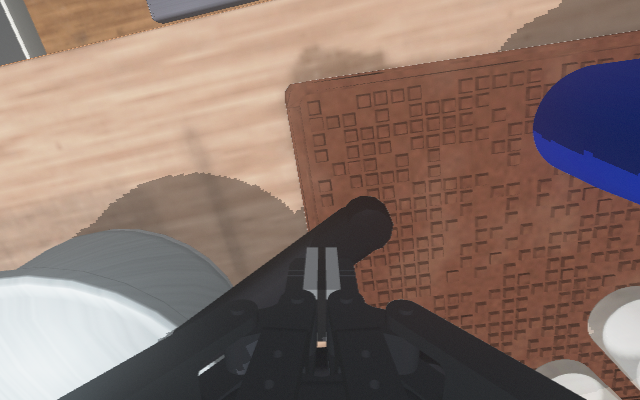

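Run:
```python
from h import *
d=snap('wrist');he=np.array(d['hand_eye'])
V=[((442.1,183.6,195.5),(-179.7,0,167.3),(411,213)),((442.6,208,108.6),(-179.9,.5,167.5),(408,275)),((533.3,239.4,122.2),(179.8,.9,168),(318,135)),((490.9,219.9,97.1),(179.7,1.1,167.9),(374,205))]
rs=[]
for p,o,uv in V:
    T=np.eye(4);T[:3,:3]=rot(o);T[:3,3]=p;T=T@he;e=dict(d);e['P']=T[:3,3];e['R']=T[:3,:3];rs.append(ray(e,*uv));print(plane(e,*uv,126).round(0),plane(e,*uv,105).round(0), proj(e,(476,247,126)).round(0))
for idx in((0,1,2),(0,2),(1,2),(0,1,2,3)):
    A=sum(np.eye(3)-np.outer(rs[i][1],rs[i][1]) for i in idx);b=sum((np.eye(3)-np.outer(rs[i][1],rs[i][1]))@rs[i][0] for i in idx)
    print(idx,np.linalg.solve(A,b).round(0))
```

```text
[468. 246. 126.] [477. 249. 105.] [414. 222.]
[465. 248. 126.] [479. 251. 105.] [409. 293.]
[477. 249. 126.] [481. 248. 105.] [314. 133.]
[467. 248. 126.] [475. 250. 105.] [375. 224.]
(0, 1, 2) [479. 250. 103.]
(0, 2) [480. 249. 100.]
(1, 2) [480. 249. 104.]
(0, 1, 2, 3) [479. 250. 103.]
```

The lid is still unmoved although the TCP reads inside the handle's footprint, with no force. I'll probe gently downward to find where the fingertips are relative to the handle.

Request:
move_arm(series=[{"gripper": 0,"translation": [0,0,4],"twist": [0,0,0]},{"gripper": 0,"translation": [0,0,4],"twist": [0,0,0]}])

```text
time: 4.57
tool_pos: [495.6, 221.9, 95.0]
tcp_rot: [179.3, 1.5, 167.8]
ft_force: [-3.7, 2.6, 31.5]
finger_gap: 0.1
```

Request:
move_arm(series=[{"gripper": 0,"translation": [0,0,4],"twist": [0,0,0]},{"gripper": 0,"translation": [0,0,4],"twist": [0,0,0]}])

```text
time: 4.73
tool_pos: [501.2, 224.7, 95.2]
tcp_rot: [178.9, 2.2, 167.8]
ft_force: [-1.8, -0.2, 16.4]
finger_gap: 0.1
```

Contact came at TCP z≈95, with 31 N up. So the lid handle's top sits at about 97 to 100 in the robot frame, not 126. The triangulated heights agree, with the vent top at 127 instead of 151. Everything is about 25 mm lower than nominal, so I'll back off and push at z≈77.

Request:
move_arm(series=[{"gripper": 0,"translation": [0,0,-15],"twist": [1.1,2.2,0]},{"gripper": 0,"translation": [0,0,-15],"twist": [0,0,0]},{"gripper": 0,"translation": [30,-12,0],"twist": [0,0,0]},{"gripper": 0,"translation": [30,-12,0],"twist": [0,0,0]},{"gripper": 0,"translation": [5,-4,0],"twist": [0,0,0]},{"gripper": 0,"translation": [0,0,0],"twist": [0,0,0]}])

```text
time: 5.23
tool_pos: [429.1, 210.6, 128.4]
tcp_rot: [179.9, -0.0, 167.8]
ft_force: [0.3, -0.4, 0.2]
finger_gap: -0.0
```

Run:
```python
from h import *
# height check: weights seen in top and scene; black head centres (2nd check on the z offset)
D={n:snap(n) for n in('top','scene')}
def b(d,x0,y0,x1,y1):
    m=(d['pixels'].max(2)[y0:y1,x0:x1]<60).astype('uint8');n,l,s,c=cv2.connectedComponentsWithStats(m)
    return [(c[i]+[x0,y0],s[i,4]) for i in range(1,n) if s[i,4]>5]
t=b(D['top'],360,165,425,222);s=b(D['scene'],195,240,270,305)
print([(x.round(1).tolist(),int(a)) for x,a in s])
for x,a in t:
    for y,a2 in s:
        p,w=ray(D['top'],*x);q,v=ray(D['scene'],*y)
        A=2*np.eye(3)-np.outer(w,w)-np.outer(v,v);X=np.linalg.solve(A,p-w*(w@p)+q-v*(v@q))
        e=np.linalg.norm(np.cross(w,X-p))
        if e<8: print(x.round(1),y.round(1),X.round(0),e.round(1))
print(r.sense()['tool_pos'].round(1),r.sense()['tcp_rot'].round(1))
```

```text
[]
[430.3 211.  128.5] [179.9   0.  167.8]
```

Request:
move_arm(series=[{"gripper": 0,"translation": [0,0,20],"twist": [0,0,0]},{"gripper": 0,"translation": [0,0,20],"twist": [0,0,0]},{"gripper": 0,"translation": [0,0,9],"twist": [0,0,0]},{"gripper": 0,"translation": [0,0,0],"twist": [0,0,0]}])

```text
time: 5.67
tool_pos: [435.4, 212.2, 80.3]
tcp_rot: [179.7, 0.3, 167.8]
ft_force: [0.2, -0.6, -0.0]
finger_gap: -0.4
```

Request:
move_arm(series=[{"gripper": 0,"translation": [-8,3,1],"twist": [0,0,0]},{"gripper": 0,"translation": [-8,3,1],"twist": [0,0,0]},{"gripper": 0,"translation": [-8,3,1],"twist": [0,0,0]},{"gripper": 0,"translation": [-8,3,1],"twist": [0,0,0]}])

```text
time: 6.0
tool_pos: [471.6, 217.6, 77.3]
tcp_rot: [179.8, 0.3, 167.8]
ft_force: [0.6, -1.2, 0.1]
finger_gap: 0.2
```

Request:
move_arm(series=[{"gripper": 0,"translation": [-8,4,1],"twist": [0,0,0]},{"gripper": 0,"translation": [-8,4,1],"twist": [0,0,0]},{"gripper": 0,"translation": [-8,4,1],"twist": [0,0,0]}])

```text
time: 6.25
tool_pos: [500.8, 225.2, 76.1]
tcp_rot: [179.7, 0.2, 167.7]
ft_force: [-1.8, 1.2, 1.7]
finger_gap: -0.1
```

Now it shows about 2 N of resistance along the push, as expected. I'll continue.

Request:
move_arm(series=[{"gripper": 0,"translation": [-8,4,0],"twist": [0,0,0]},{"gripper": 0,"translation": [-8,4,0.5],"twist": [0,0,0]},{"gripper": 0,"translation": [-8,4,0.5],"twist": [0,0,0]},{"gripper": 0,"translation": [-8,3,0.5],"twist": [0,0,0]}])

```text
time: 6.58
tool_pos: [539.0, 234.6, 76.3]
tcp_rot: [179.7, 0.1, 167.7]
ft_force: [-2.1, 0.8, 1.0]
finger_gap: 0.1
```

Request:
move_arm(series=[{"gripper": 0,"translation": [-8,2,0.5],"twist": [0,0,0]},{"gripper": 0,"translation": [-8,2,0.5],"twist": [0,0,0]},{"gripper": 0,"translation": [-8,2,0.5],"twist": [0,0,0]}])

```text
time: 6.83
tool_pos: [566.7, 237.0, 76.3]
tcp_rot: [179.6, 0.1, 167.8]
ft_force: [-2.1, -1.0, 1.0]
finger_gap: -0.1
```

Request:
move_arm(series=[{"gripper": 0,"translation": [-6,1,0.5],"twist": [0,0,0]},{"gripper": 0,"translation": [-6,1,0.5],"twist": [0,0,0]}])

```text
time: 7.0
tool_pos: [581.1, 236.8, 76.1]
tcp_rot: [179.6, 0.1, 167.8]
ft_force: [-1.8, -0.8, 1.2]
finger_gap: 0.0
```

Request:
move_arm(series=[{"gripper": 0,"translation": [-4,1,0.5],"twist": [0,0,0]},{"gripper": 0,"translation": [-4,1,0],"twist": [0,0,0]}])

```text
time: 7.17
tool_pos: [585.3, 236.9, 75.8]
tcp_rot: [179.8, -0.6, 167.8]
ft_force: [-44.4, -3.0, 28.9]
finger_gap: -0.2
```

The stop is hit: force jumped to 44 N at x=585, where the shut position was predicted. I'll back off, rise, and head for the weight.

Request:
move_arm(series=[{"gripper": 0,"translation": [12,0,0],"twist": [0,0,0]},{"gripper": 0,"translation": [15,0,0],"twist": [0,0,0]},{"gripper": 0,"translation": [0,0,-30],"twist": [0,0,0]},{"gripper": 0,"translation": [0,0,-40],"twist": [0,0,0]},{"gripper": 0,"translation": [0,0,-40],"twist": [0,0,0]},{"gripper": 0.7,"translation": [8,-34,-10],"twist": [0,0,0]},{"gripper": 0.7,"translation": [8,-38,0],"twist": [0,0,0]},{"gripper": 0.7,"translation": [8,-38,0],"twist": [0,0,0]}])

```text
time: 7.83
tool_pos: [512.6, 141.5, 200.4]
tcp_rot: [180.0, -0.9, 168.2]
ft_force: [1.2, -1.3, 0.4]
finger_gap: 35.9
```

Request:
move_arm(series=[{"gripper": 0.7,"translation": [8,-38,0],"twist": [0,0,0]},{"gripper": 0.7,"translation": [8,-38,0],"twist": [0,0,0]},{"gripper": 0.7,"translation": [8,-38,0],"twist": [0,0,0]},{"gripper": 0.7,"translation": [8,-38,0],"twist": [0,0,0]},{"gripper": 0.7,"translation": [8,-38,0],"twist": [0,0,0]},{"gripper": 0.7,"translation": [8,-38,0],"twist": [0,0,0]},{"gripper": 0.7,"translation": [8,-38,0],"twist": [0,0,0]},{"gripper": 0.7,"translation": [0,0,0],"twist": [0,0,0]}])

```text
time: 8.5
tool_pos: [399.1, -124.0, 206.7]
tcp_rot: [-179.8, -0.0, 168.0]
ft_force: [-0.9, 0.3, 0.0]
finger_gap: 59.8
```

Run:
```python
from h import *
d=snap('wrist','w6.png'); t=snap('top','t6.png'); s=snap('scene','s6.png')
a=cv2.resize(t['pixels'][130:220,225:345,::-1],(266,200),interpolation=cv2.INTER_CUBIC)
b=cv2.resize(s['pixels'][130:280,265:425,::-1],(213,200),interpolation=cv2.INTER_CUBIC)
im=np.zeros((600,640,3),'uint8');im[:400]=d['pixels'][:,:,::-1];im[400:,:266]=a;im[400:,270:483]=b
cv2.imwrite('pics/m6.png',im)
for z in(-25,0): print(proj(d,(436,-165,45+z)).round(0))
```

```text
[293. 204.]
[291. 212.]
```

View pics/m6.png

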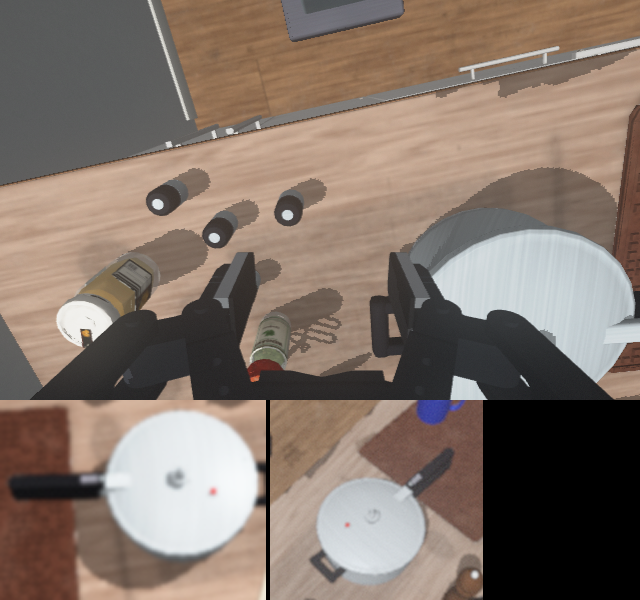

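The lid's handle now lies over the pot's handle in both the top and scene views. In the wrist view the leftmost weight's head is at (289,210), and the others are at (165,198), (218,232) and about (265,270).

Run:
```python
from h import *
d=snap('wrist');t=snap('top');sc=snap('scene')
def blob(d,u,v,r=16,th=75):
    g=d['pixels'][v-r:v+r,u-r:u+r].astype(int);m=(((g.max(2)<th))).astype('uint8')
    cs,_=cv2.findContours(m,cv2.RETR_EXTERNAL,cv2.CHAIN_APPROX_NONE);c=max(cs,key=cv2.contourArea)
    (x,y),rad=cv2.minEnclosingCircle(c);bb=cv2.boundingRect(c);return (x+u-r,y+v-r),rad,(bb[0]+u-r,bb[1]+v-r,bb[2],bb[3])
o=[blob(d,289,210,22),blob(t,374,206,7),blob(sc,253,253,9)]
for q in o:print(q)
def tri(L):
    A=sum(np.eye(3)-np.outer(w,w) for p,w in L);b=sum((np.eye(3)-np.outer(w,w))@p for p,w in L);return np.linalg.solve(A,b).round(1)
L=[ray(dd,*q[0]) for dd,q in zip((d,t,sc),o)]
print(tri(L),tri(L[:2]),tri([L[0],L[2]]),tri(L[1:]))
for z in(20,33,45,10): print(z,[plane(dd,*q[0],z).round(0)[:2] for dd,q in zip((d,t,sc),o)])
```

```text
((282.0, 209.0), 15.231646537780762, (268, 194, 28, 31))
((373.0967741012573, 203.62096786499023), 7.091084957122803, (367, 200, 14, 11))
((253.0, 254.0), 3.6056511402130127, (250, 252, 7, 6))
[ 443.  -170.1   30.1] [ 465.2 -183.7  -48.7] [ 440.3 -170.4   26.8] [ 445.5 -170.1   36. ]
20 [array([ 442., -172.]), array([ 450., -171.]), array([ 438., -168.])]
33 [array([ 438., -170.]), array([ 447., -169.]), array([ 443., -171.])]
45 [array([ 434., -168.]), array([ 444., -167.]), array([ 448., -174.])]
10 [array([ 445., -174.]), array([ 452., -173.]), array([ 434., -166.])]
```

Request:
move_arm(series=[{"gripper": 0.7,"translation": [-16,-12,25],"twist": [0,0,0]},{"gripper": 0.7,"translation": [-16,-12,25],"twist": [0,0,0]},{"gripper": 0.7,"translation": [-16,-12,25],"twist": [0,0,0]},{"gripper": 0.7,"translation": [0,0,0],"twist": [0,0,0]},{"gripper": 0.7,"translation": [0,0,0],"twist": [0,0,0]}])

```text
time: 9.22
tool_pos: [448.4, -156.2, 129.9]
tcp_rot: [179.9, 0.2, 169.4]
ft_force: [0.4, -0.6, 0.4]
finger_gap: 59.3
```

Run:
```python
from h import *
s=r.sense();d=snap('wrist','w7.png');print(s['tool_pos'].round(1),s['tcp_rot'].round(1))
g=d['pixels'].astype(int)
print([(z,proj(d,(439,-169,z)).round(0)) for z in(0,45,20)],'tcp',proj(d,s['tool_pos']).round(0))
im=d['pixels'][140:340,210:440,::-1]; cv2.imwrite('pics/w7c.png',cv2.resize(im,None,fx=3,fy=3))
```

```text
[ 448.4 -156.2  129.9] [179.9   0.2 169.4]
[(0, array([306., 170.])), (45, array([304., 183.])), (20, array([305., 175.]))] tcp [323. 237.]
```

View pics/w7c.png

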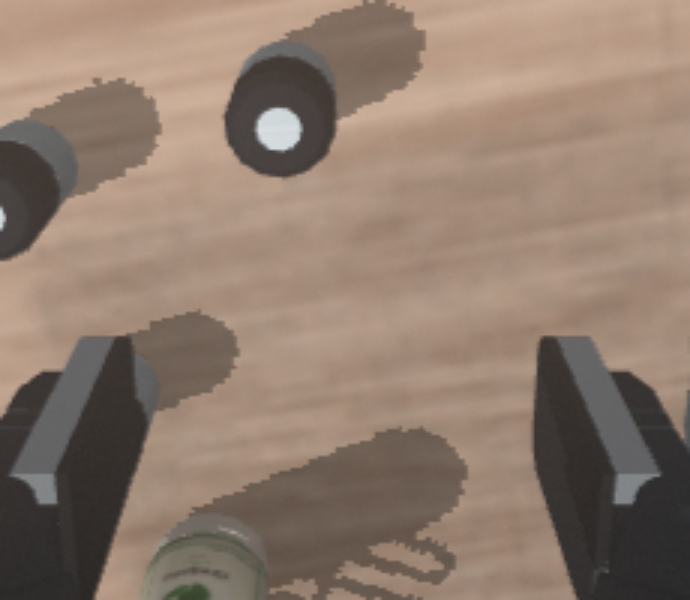

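The weight's white dot, the centre of its top face, is at crop (278,129), which is full-image (302.7,183). The fingers are clear of it. I'll triangulate the dot across the two wrist views.

```bash
cat >> h.py <<'E'
def wristat(d,p,o):
    T=np.eye(4);T[:3,:3]=rot(o);T[:3,3]=p;T=T@np.array(d['hand_eye']);e=dict(d);e['P']=T[:3,3];e['R']=T[:3,:3];return e
def dot(im,u,v,r):
    g=im[v-r:v+r,u-r:u+r].min(2);m=(g>190).astype('uint8');n,l,s,c=cv2.connectedComponentsWithStats(m)
    i=1+np.argmax(s[1:,4]);return c[i]+[u-r,v-r],s[i,4]
def tri(L):
    A=sum(np.eye(3)-np.outer(w,w) for p,w in L);b=sum((np.eye(3)-np.outer(w,w))@p for p,w in L);return np.linalg.solve(A,b).round(1)
E
python3 - <<'E'
from h import *
d=snap('wrist');e=wristat(d,(399.1,-124,206.7),(-179.8,0,168))
a,n=dot(d['pixels'],303,183,15);b,m=dot(cv2.imread('pics/w6.png'),288,214,10);print(a,n,b,m)
L=[ray(d,*a),ray(e,*b)];print(tri(L))
for z in(20,45):print(z,plane(d,*a,z).round(1),plane(e,*b,z).round(1))
s=r.sense();Rm=rot(s['tcp_rot'])
for z in (20,45):
    X=plane(d,*a,z); print('tool shift',(Rm.T@(X-s['tool_pos'])).round(1))
E
```

```text
[302.28387097 183.56774194] 155 [287.2875 214.65  ] 80
[ 437.9 -169.8   46.4]
20 [ 444.9 -172.6   20. ] [ 447.1 -174.6   20. ]
45 [ 438.2 -169.9   45. ] [ 438.4 -170.    45. ]
tool shift [  0.5 -16.9 110.6]
tool shift [  7.4 -15.5  85.5]
```

The weight stands at (438,-170) with its top at z=46, so the worktop is at 0 as stated and the cooker heights are nominal. The discrepancy is in the fingers. The known 59 mm pad gap spans 137 px, so the tips are about 150 mm from the camera, or 30 to 38 mm short of the reported TCP. The probe gave 126-95 = 31 mm, which fits. So I'll grasp with TCP z≈-18, which puts the tips about 12 mm above the worktop.

Request:
move_arm(series=[{"gripper": 0.7,"translation": [4,-8,10],"twist": [0,0,0]},{"gripper": 0.7,"translation": [3,-7,10],"twist": [0,0,0]},{"gripper": 0.7,"translation": [0,0,0],"twist": [0,0,0]},{"gripper": 0.7,"translation": [0,0,0],"twist": [0,0,0]}])

```text
time: 9.65
tool_pos: [439.4, -169.6, 112.6]
tcp_rot: [-179.9, 0.6, 169.6]
ft_force: [0.5, 0.6, -0.4]
finger_gap: 59.9
```

Run:
```python
from h import *
d=snap('wrist','w8.png');s=r.sense();Rm=rot(s['tcp_rot']);print(s['tool_pos'].round(1),s['tcp_rot'].round(1))
u=proj(d,(438,-170,45));a,n=dot(d['pixels'],*u.round().astype(int),14);print(u,a,n)
X=plane(d,*a,45);print(X.round(1),'shift',(Rm.T@(X-s['tool_pos'])).round(1))
```

```text
[ 439.3 -169.5  112.6] [-179.9    0.6  169.6]
[321.69627864 196.32912297] [321.94705882 196.74705882] 170
[ 438.4 -169.9   45. ] shift [ 1.5 -0.4 67.5]
```

Request:
move_arm(series=[{"gripper": 0.7,"translation": [1,0,25],"twist": [0,0.6,0]},{"gripper": 0.7,"translation": [0,0,25],"twist": [0,0,0]},{"gripper": 0.7,"translation": [0,0,15],"twist": [0,0,0]},{"gripper": 0.7,"translation": [0,0,0],"twist": [0,0,0]}])

```text
time: 10.03
tool_pos: [441.5, -171.4, 50.0]
tcp_rot: [-179.8, 0.5, 169.5]
ft_force: [-0.1, -0.1, -0.2]
finger_gap: 59.7
```

Request:
move_arm(series=[{"gripper": 0.7,"translation": [3,1,20],"twist": [0,0.5,0]},{"gripper": 0.7,"translation": [1,0,20],"twist": [0,0,0]},{"gripper": 0.7,"translation": [0,0,15],"twist": [0,0,0]},{"gripper": 0.7,"translation": [0,0,5],"twist": [0,0,0]},{"gripper": 0.7,"translation": [0,0,0],"twist": [0,0,0]}])

```text
time: 10.45
tool_pos: [441.2, -171.7, -6.2]
tcp_rot: [-179.7, 0.3, 169.4]
ft_force: [0.0, -1.1, 0.1]
finger_gap: 59.6
```

Request:
move_arm(series=[{"gripper": 0.7,"translation": [3,1,7],"twist": [-0.2,0.3,0]},{"gripper": 0.7,"translation": [1,1,5],"twist": [0,0,0]},{"gripper": 0.7,"translation": [0,0,1],"twist": [0,0,0]},{"gripper": 0.7,"translation": [0,0,0],"twist": [0,0,0]}])

```text
time: 10.78
tool_pos: [440.2, -170.2, -16.1]
tcp_rot: [-179.8, 0.3, 169.4]
ft_force: [0.8, -0.3, -0.1]
finger_gap: 59.8
```

No contact at z=-16, which confirms the tips are short of the reported TCP. Next I'll close, with a firm grip because the weight needs at least 12 N axially.

Request:
move_arm(force=80, series=[{"gripper": 0,"translation": [1,0,0],"twist": [0,0,0]},{"gripper": 0,"translation": [0,0,0],"twist": [0,0,0]},{"gripper": 0,"translation": [0,0,0],"twist": [0,0,0]},{"gripper": 0,"translation": [0,0,0],"twist": [0,0,0]}])

```text
time: 11.12
tool_pos: [440.5, -170.7, -14.1]
tcp_rot: [-179.8, 0.5, 169.4]
ft_force: [-0.3, -0.4, -2.1]
finger_gap: 28.0
```

Run:
```python
from h import *
d=snap('wrist','w9.png');s=r.sense();print(s['tool_pos'].round(1),s['tcp_rot'].round(2),s['ft_force'].round(1),s['finger_gap'])
a,n=dot(d['pixels'],322,250,40);print(a,n,proj(d,(438.4,-170,45)));X=plane(d,*a,45);print(X,(rot(s['tcp_rot']).T@(X-s['tool_pos'])).round(1))
cv2.imwrite('pics/w9c.png',cv2.resize(d['pixels'][180:380,222:422,::-1],None,fx=2.5,fy=2.5))
```

```text
[ 440.5 -170.7  -14.2] [-179.78    0.46  169.43] [ 0.1 -0.2 -0.7] 28.198389725811566
[313.83333333 288.66666667] 6 [323.91626942 296.50746794]
[ 434.25500291 -173.16967419   45.        ] [  5.3  -3.8 -59.2]
```

View pics/w9c.png

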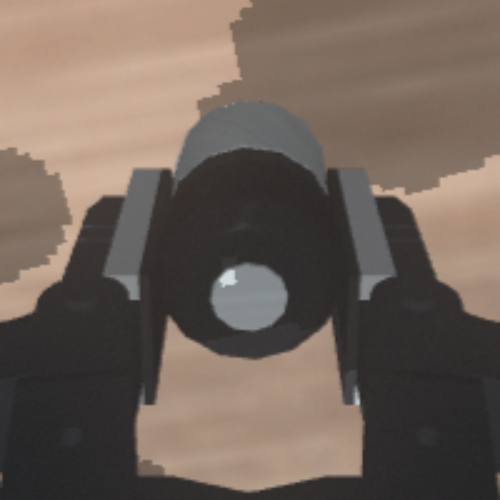

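The weight is gripped centrally and upright between the pads: its top dot is at (321.6,298.4), within 2 mm of prediction. That was picture 12, so from here I'll check numerically only. Next is the lift.

Request:
move_arm(series=[{"gripper": 0,"translation": [0,0,-20],"twist": [-0.2,0.5,0]},{"gripper": 0,"translation": [0,0,-35],"twist": [0,0,0]},{"gripper": 0,"translation": [0,0,-40],"twist": [0,0,0]},{"gripper": 0,"translation": [0,0,-40],"twist": [0,0,0]},{"gripper": 0,"translation": [0,0,-40],"twist": [0,0,0]},{"gripper": 0,"translation": [0,0,-30],"twist": [0,0,0]},{"gripper": 0,"translation": [0,0,0],"twist": [0,0,0]}])

```text
time: 11.75
tool_pos: [435.8, -168.2, 195.2]
tcp_rot: [179.8, -0.7, 169.4]
ft_force: [-0.1, -0.4, -0.3]
finger_gap: 28.3
```

Request:
move_arm(series=[{"gripper": 0,"translation": [-18,22,0],"twist": [0.1,-0.7,0]},{"gripper": 0,"translation": [-18,22,0],"twist": [0,0,0]},{"gripper": 0,"translation": [-18,22,0],"twist": [0,0,0]},{"gripper": 0,"translation": [-18,22,0],"twist": [0,0,0]},{"gripper": 0,"translation": [-14,15,0],"twist": [0,0,0]},{"gripper": 0,"translation": [0,0,0],"twist": [0,0,0]},{"gripper": 0,"translation": [0,0,0],"twist": [0,0,0]}])

```text
time: 12.33
tool_pos: [544.8, -80.7, 196.7]
tcp_rot: [-179.9, 0.4, 169.2]
ft_force: [-0.5, -0.1, -0.3]
finger_gap: 27.8
```

```bash
cat > vent.py <<'E'
from h import *
s=r.sense();d=snap('wrist','w10.png');Rm=rot(s['tcp_rot']);print(s['tool_pos'].round(1),s['tcp_rot'].round(2),s['finger_gap'])
a,n=dot(d['pixels'],322,298,14);print('dot',a,n)
u=proj(d,(581,39,140));print('vent exp',u)
x,y=u.round().astype(int);g=cv2.cvtColor(d['pixels'],cv2.COLOR_RGB2GRAY)[y-45:y+45,x-45:x+45]
k=np.median(g);m=(abs(g.astype(int)-k)>18).astype('uint8');n,l,st,c=cv2.connectedComponentsWithStats(m)
for i in range(1,n):
    if st[i,4]>15: print('blob',(c[i]+[x-45,y-45]).round(1),st[i],g[l==i].mean().round(0))
for row in g[::3,::2]: print(''.join(' .:-=+*#%@'[9-int(v)*9//255] for v in row))
E
python3 vent.py
```

```text
[544.8 -80.7 196.7] [-179.95    0.36  169.23] 27.785044763746168
dot [312.25 290.  ] 4
vent exp [495.50162984 220.5361657 ]
blob [484.4 213.4] [  8  17  45  44 978] 136.0
::::::::::::::::::::::::-:::::::-::----------
::::::::::::::::::::::::-:::::::-::----------
::::::::::::::::::::-::::::::::--::----------
::::::::::::::::::::-::::::::::::::----------
::::::::::::::::::::-::::::::::-:::----------
::::::::::::::::::::-::::::::::-:::----------
::::::::::::::::-+++:=:::::::::::::----------
::::::::::::+++++++++++-:::::::-::------:----
::::::::::-++++++++++++++::::::-:::----------
:::::::::++*#*++++++++++++=::::::::----------
:::::::-#****=-:::--*+++++=:::::::-----------
::::::+#**+::::::-::::-+++=:::-:::-----------
:::::**+=:::::::++:::++-++=::::::::----:-----
::::-*+=::::::-+++++++++++=:::::::-:---------
::::++=:::::::+***++*+++=:::::::::-----:-----
::::-+::::::-+--+++++==::-::::::::-----------
:::::+::::::==-=-+++*++:::::::::::----:------
:::::=::::::-==-=+++++*:-::::::::::---:---:--
::::::-::::::+--====-:=::::::::::::---:------
::::::-::::::---==--:::::::::::::-:----------
::::::::::::::-=-===-:::::::::::::-------:---
::::::::::::::::::-::::::::::::::::--:---:---
::::::::::::::::::::::::::::-::::----:-------
::::::::::::::::::::::::::::-::::----:-------
::::::::::::::::::::::::::::::::::---:--:----
::::::::::::::::::::::::::::::::::-----------
:::::::::::::::::::::::::::--:::-:-----------
:::::::::::::::::::::::::::-::::::-----------
:::::::::::::::::-:::::::::--:::-------------
:::::::::::::::::-:::::::::-::::-------------
```

```bash
cat > v2.py <<'E'
from h import *
s=r.sense();d=snap('wrist','w11.png');print(s['tool_pos'].round(1))
t=np.linspace(0,2*np.pi,180)
for z,R_ in((134,14.5),(121,14.5),(151,2.5)):
    q=np.array([proj(d,(581+R_*np.cos(a),39+R_*np.sin(a),z)) for a in t]);print(z,'x',q[:,0].min().round(1),q[:,0].max().round(1),'y',q[:,1].min().round(1),q[:,1].max().round(1))
x,y=474,214
g=cv2.cvtColor(d['pixels'],cv2.COLOR_RGB2GRAY)[192:248,452:520]
for i,row in enumerate(g): print(192+i,''.join('%4d'%v for v in row[::2]))
E
python3 v2.py
```

```text
[544.5 -80.8 196.6]
134 x 471.9 511.8 y 199.1 235.8
121 x 465.0 503.0 y 193.7 228.9
151 x 499.7 507.1 y 223.5 230.2
192  212 202 205 210 206 204 205 204 204 206 205 208 204 200 206 205 204 207 206 199 202 206 201 198 203 205 204 202 201 202 200 197 204 203
193  213 203 205 210 207 202 206 207 205 206 205 208 204 200 204 206 203 204 194 149 202 206 201 197 203 206 204 202 202 202 200 199 204 203
194  212 202 205 210 206 202 204 204 205 205 205 208 203 201 206 204 191 137 137 149 202 206 202 199 203 205 204 201 201 201 200 200 204 202
195  211 203 206 210 206 202 206 206 206 205 204 209 203 201 193 137 136 137 138 134 137 206 202 198 202 205 204 202 202 201 202 198 204 201
196  211 203 206 211 206 201 206 206 206 206 206 209 202 135 137 135 136 136 138 132 137 205 191 198 204 205 204 200 202 203 199 199 204 202
197  212 203 207 210 205 201 206 206 206 206 206 198 135 134 138 136 137 136 138 132 138 138 136 199 204 205 204 200 202 202 199 201 205 201
198  211 204 206 211 204 202 207 206 206 205 206 197 135 133 138 136 136 138 138 133 137 138 135 134 156 205 205 200 203 202 199 201 203 2
[... 6211 characters left out ...]
 205 211 211 205 206 206 207 208 207 209 206 203 208 208 204 206 205 199 204 207 202 200 205 204 203 202 202 200 199 204 207 202 199 199
244  204 210 211 203 206 208 206 209 207 209 206 203 207 210 203 205 206 199 205 206 202 200 205 204 204 203 202 200 198 203 206 201 198 199
245  206 210 212 202 206 207 206 208 206 209 205 203 208 208 204 205 206 198 205 206 202 200 206 203 205 203 203 199 200 203 205 201 199 199
246  206 209 211 202 206 207 206 208 207 209 205 203 208 209 204 204 204 199 206 207 203 200 206 201 204 203 201 199 199 204 205 202 198 199
247  206 211 212 201 207 208 206 208 207 208 204 203 207 207 204 203 205 197 206 207 201 200 206 203 203 204 202 200 199 204 204 201 197 199
```

The seat's white top face has its left edge at x≈463.5 and spans y 206 to 241, about 8 px off the prediction from the coarse estimate. I'll take a mirrored view from the other side to settle it by parallax.

Request:
move_arm(series=[{"gripper": 0,"translation": [6,34,0],"twist": [0,0.4,0]},{"gripper": 0,"translation": [6,34,0],"twist": [0,0,0]},{"gripper": 0,"translation": [6,34,0],"twist": [0,0,0]},{"gripper": 0,"translation": [6,34,0],"twist": [0,0,0]},{"gripper": 0,"translation": [6,34,0],"twist": [0,0,0]},{"gripper": 0,"translation": [6,34,0],"twist": [0,0,0]},{"gripper": 0,"translation": [0,0,0],"twist": [0,0,0]},{"gripper": 0,"translation": [0,0,0],"twist": [0,0,0]}])

```text
time: 13.1
tool_pos: [543.6, 124.0, 194.7]
tcp_rot: [-179.8, -0.2, 168.3]
ft_force: [-0.6, -0.9, -0.9]
finger_gap: 27.9
```

Run:
```python
from h import *
s=r.sense();d=snap('wrist','w12.png');print(s['tool_pos'].round(1),s['tcp_rot'].round(2))
t=np.linspace(0,2*np.pi,180)
for c in((581,39),(586,33)):
    q=np.array([proj(d,(c[0]+14.5*np.cos(a),c[1]+14.5*np.sin(a),134)) for a in t]);print(c,'x',q[:,0].min().round(1),q[:,0].max().round(1),'y',q[:,1].min().round(1),q[:,1].max().round(1))
u=proj(d,(583,36,134)).round().astype(int);g=cv2.cvtColor(d['pixels'],cv2.COLOR_RGB2GRAY)[u[1]-30:u[1]+34,u[0]-40:u[0]+40]
print('cols from',u[0]-40)
for i,row in enumerate(g[::2]): print(u[1]-30+2*i,''.join('%3d'%(v//10) for v in row[::2]))
```

```text
[543.6 124.  194.7] [-1.7976e+02 -1.5000e-01  1.6832e+02]
(581, 39) x 205.3 243.2 y 251.5 285.2
(586, 33) x 199.9 237.5 y 258.8 292.0
cols from 181
242  23 23 23 24 24 24 24 23 23 24 23 23 23 23 23 23 23 23 23 23 23 23 23 23 22 22 23 22 22 22 22 22 22 22 22 22 22 22 22 22
244  23 24 23 24 24 24 24 23 23 23 23 23 23 23 23 23 23 23 23 23 23 23 23 16 15 22 22 22 22 22 23 22 22 22 22 22 22 22 22 22
246  23 24 23 24 24 24 24 23 23 23 23 23 23 23 23 23 23 23 23 22 16 16 15 16 16 15 16 22 17 22 22 22 22 22 22 22 22 22 22 22
248  23 24 23 23 24 24 24 23 23 23 23 23 23 23 23 23 23 23 15 15 16 15 15 16 16 15 15 15 15 15 22 22 22 22 22 22 22 22 22 22
250  23 24 23 23 24 24 24 24 23 23 23 23 23 23 23 23 22 16 15 15 15 16 15 15 16 15 15 15 15 15 18 22 22 22 22 22 22 22 22 22
252  23 23 23 23 23 23 23 24 23 23 23 23 23 23 23 23 23 16 16 15 15 16 15 15 16 15 15 15 15 15 15 15 17 22 22 22 22 22 22 22
254  23 23 23 23 23 23 23 24 23 23 23 23 23 23 23 23 12  9 10  9  9  9 11 15 16 15 15 16 15 15 15 15 17 22 22 22 22 22 22 22
256  23 23 23 23 23 23 23 24 23 23 23 23 23 23 17 12 12 12 12 12 11 10  9  9 
[... 2347 characters left out ...]
 23 22 22 22 22 22 22 22 22 22 22 22 22 22 22 21  7  6  6  6  6  6  6  6  6
296  23 23 23 23 22 22 22 23 22 22 22 23 23 22 22 23 22 22 22 22 22 22 22 22 22 22 22 22 22 13  6  6  6  6  6  6  6  6  6  6
298  23 23 23 23 22 22 22 22 22 22 22 22 23 22 22 23 22 22 22 22 22 22 22 22 22 22 22 22 21  6  6  6  6  6  6  6  6  6  6  6
300  23 23 22 23 22 22 22 17 14 13 14 15 20 22 22 22 22 22 22 22 22 22 22 22 22 22 22 22  6  6  6  6  6  6  7  6  6  6  6  6
302  22 23 22 14  7  7  8  7  7  7  7  7  7  7 12 22 23 22 22 22 22 22 22 22 22 22 22 21  6  6  6  6  6  6  6  7  6  6  6  6
304  22 13  8  8  7  7  8  7  7  7  7  7  7  7  7  9 22 22 22 22 22 22 22 22 22 22 22 13  6  6  6  6  6  6  6  6  6  6  6  6
```

Run:
```python
from h import *
d=snap('wrist');s=r.sense()
e=wristat(d,(544.5,-80.8,196.6),(-179.95,.36,169.23))
a=(483.5,223.5);b=(215.3,274.3)
L=[ray(e,*a),ray(d,*b)];print(tri(L),[plane(x,*y,z).round(1) for x,y in((e,a),(d,b)) for z in (134,128,121)])
# weight centre in tool frame from grip picture (top face z=45)
w=wristat(d,(440.5,-170.7,-14.2),(-179.78,.46,169.43));X=plane(w,321.6,298.4,45)
print('weight',X,(rot((-179.78,.46,169.43)).T@(X-[440.5,-170.7,-14.2])).round(1))
```

```text
[583.1  31.8 136.3] [array([584.3,  32.8, 134. ]), array([587.3,  35.3, 128. ]), array([590.9,  38.2, 121. ]), array([584.2,  30.7, 134. ]), array([587.2,  28. , 128. ]), array([590.7,  24.7, 121. ])]
weight [ 438.99437732 -171.04923619   45.        ] [  0.9  -0.8 -59.2]
```

The two wrist views agree. The seat is at (584,32), z=136 against a nominal 134. With the weight's offset in the grip, the TCP target is (585.5,32), and fully home is at TCP z≈120.

Request:
move_arm(series=[{"gripper": 0,"translation": [-20,-27,0],"twist": [-0.2,0,0]},{"gripper": 0,"translation": [-20,-27,0],"twist": [0,0,0]},{"gripper": 0,"translation": [-15,-22,0],"twist": [0,0,0]},{"gripper": 0,"translation": [0,0,0],"twist": [0,0,0]},{"gripper": 0,"translation": [0,0,0],"twist": [0,0,0]}])

```text
time: 13.62
tool_pos: [582.1, 26.6, 194.8]
tcp_rot: [-179.9, -0.1, 167.9]
ft_force: [0.4, 0.5, -0.5]
finger_gap: 27.8
```

Request:
move_arm(series=[{"gripper": 0,"translation": [-2,6,15],"twist": [-0.1,0,0]},{"gripper": 0,"translation": [0,0,15],"twist": [0,0,0]},{"gripper": 0,"translation": [0,0,7],"twist": [0,0,0]},{"gripper": 0,"translation": [0,0,0],"twist": [0,0,0]},{"gripper": 0,"translation": [0,0,0],"twist": [0,0,0]}])

```text
time: 14.03
tool_pos: [584.5, 27.5, 157.9]
tcp_rot: [180.0, -0.1, 167.4]
ft_force: [0.4, 0.8, -0.3]
finger_gap: 27.8
```

Request:
move_arm(series=[{"gripper": 0,"translation": [0,4,0],"twist": [0,0,0]},{"gripper": 0,"translation": [0,1,0],"twist": [0,0,0]},{"gripper": 0,"translation": [0,0,0],"twist": [0,0,0]}])

```text
time: 14.28
tool_pos: [585.8, 33.1, 159.7]
tcp_rot: [180.0, 0.0, 167.4]
ft_force: [-0.2, 0.4, -0.5]
finger_gap: 28.2
```

Request:
move_arm(series=[{"gripper": 0,"translation": [0,0,8],"twist": [0,0,0]},{"gripper": 0,"translation": [0,0,6],"twist": [0,0,0]},{"gripper": 0,"translation": [0,0,2],"twist": [0,0,0]},{"gripper": 0,"translation": [0,0,0],"twist": [0,0,0]}])

```text
time: 14.62
tool_pos: [587.0, 33.9, 143.9]
tcp_rot: [179.9, 0.2, 167.5]
ft_force: [0.9, -0.6, -0.9]
finger_gap: 27.8
```

Request:
move_arm(series=[{"gripper": 0,"translation": [1.5,-2,0],"twist": [0,0.2,0]},{"gripper": 0,"translation": [0,-0.5,0],"twist": [0,0,0]},{"gripper": 0,"translation": [0,0,0],"twist": [0,0,0]}])

```text
time: 14.87
tool_pos: [584.3, 31.5, 143.2]
tcp_rot: [180.0, -0.1, 167.5]
ft_force: [-0.2, -0.6, -1.7]
finger_gap: 28.0
```

Request:
move_arm(series=[{"gripper": 0,"translation": [0.3,0,5],"twist": [0,0,0]},{"gripper": 0,"translation": [0.3,0,4],"twist": [0,0,0]},{"gripper": 0,"translation": [0,0,0],"twist": [0,0,0]}])

```text
time: 15.12
tool_pos: [584.0, 31.4, 133.9]
tcp_rot: [180.0, -0.0, 167.5]
ft_force: [0.1, -0.3, -0.5]
finger_gap: 27.8
```

Request:
move_arm(series=[{"gripper": 0,"translation": [-0.8,0,3],"twist": [0,0,0]},{"gripper": 0,"translation": [0,0,2],"twist": [0,0,0]},{"gripper": 0,"translation": [0,0,0],"twist": [0,0,0]}])

```text
time: 15.37
tool_pos: [584.7, 31.2, 128.0]
tcp_rot: [180.0, -0.1, 167.5]
ft_force: [1.0, 0.5, -0.4]
finger_gap: 27.7
```

Request:
move_arm(series=[{"gripper": 0,"translation": [0,0,3],"twist": [0,0,0]},{"gripper": 0,"translation": [0,0,2],"twist": [0,0,0]}])

```text
time: 15.53
tool_pos: [586.4, 31.3, 125.4]
tcp_rot: [179.9, 0.2, 167.5]
ft_force: [-3.7, -0.3, 8.3]
finger_gap: 27.8
```

Contact at about the expected catch height. The small side force means I'm about 1 mm too far in x, so I'll correct that and press.

Request:
move_arm(series=[{"gripper": 0,"translation": [1.2,0,2],"twist": [0,0.2,0]},{"gripper": 0,"translation": [0.5,0,3],"twist": [0,0,0]}])

```text
time: 15.7
tool_pos: [586.6, 31.4, 123.8]
tcp_rot: [179.9, 0.2, 167.5]
ft_force: [-4.1, -0.4, 5.4]
finger_gap: 28.0
```

Request:
move_arm(series=[{"gripper": 0,"translation": [2,0,3],"twist": [0,0.2,0]},{"gripper": 0,"translation": [1,0,4],"twist": [0,0,0]}])

```text
time: 15.87
tool_pos: [585.4, 31.7, 119.2]
tcp_rot: [179.9, 0.3, 167.5]
ft_force: [-11.2, -1.9, 33.9]
finger_gap: 27.9
```

Request:
move_arm(series=[{"gripper": 0,"translation": [1.5,0,2],"twist": [0,0.3,0]},{"gripper": 0,"translation": [0.5,0,2],"twist": [0,0,0]},{"gripper": 0,"translation": [0.5,0,2],"twist": [0,0,0]}])

```text
time: 16.12
tool_pos: [585.4, 31.7, 119.4]
tcp_rot: [179.9, 0.4, 167.5]
ft_force: [-7.2, -1.1, 13.9]
finger_gap: 28.1
```

Run:
```python
from h import *
s=r.sense();d=snap('wrist','w13.png');print(s['tool_pos'].round(1),s['tcp_rot'].round(2),s['ft_force'].round(1),s['wrist_torque'].round(2),s['finger_gap'])
# top-dot of the weight in the grip: was (321.6,298.4); compare image shift with the grip picture
a=cv2.imread('pics/w9.png')[225:320,275:370];b=d['pixels'][:,:,::-1]
g=cv2.cvtColor(a,cv2.COLOR_BGR2GRAY);h=cv2.cvtColor(np.ascontiguousarray(b[210:335,260:385]),cv2.COLOR_BGR2GRAY)
t=g[45:92,20:75];print(cv2.minMaxLoc(cv2.matchTemplate(h,t,cv2.TM_CCOEFF_NORMED)),'unslipped at',(35,60))
for n in ('top','scene'):
    c=snap(n)
    for ang in(82.2,): print(n,proj(c,(584+180*np.cos(np.radians(ang)),32+180*np.sin(np.radians(ang)),126)).round(1))
```

```text
[585.4  31.7 119.4] [179.85   0.36 167.48] [-7.2 -1.1 13.9] [-0.19  1.32 -0.01] 28.051653464746657
(-0.48435574769973755, 0.9632914662361145, (41, 14), (35, 60)) unslipped at (35, 60)
top [249.1 164.7]
scene [387.3 179.3]
```

The weight has not slipped in the grip: the template match lands exactly where it did at the grasp, so its underside is at 119.4+14.2 ≈ 133.6, on the seat. I'll set a firm final push and check that it holds.

Request:
move_arm(series=[{"gripper": 0,"translation": [0.5,0,3],"twist": [0,0.3,0]},{"gripper": 0,"translation": [0.5,0,3],"twist": [0,0,0]},{"gripper": 0,"translation": [0.5,0,3],"twist": [0,0,0]}])

```text
time: 16.52
tool_pos: [585.6, 31.7, 119.3]
tcp_rot: [179.9, 0.4, 167.5]
ft_force: [-11.2, -0.8, 20.1]
finger_gap: 28.0
```

Run:
```python
from h import *
for i in range(4):
    d=snap('wrist');s=r.sense();print(s['time'],s['tool_pos'].round(1),s['tcp_rot'].round(2),s['ft_force'].round(1),s['finger_gap'].round(1))
# lid handle axis in top view: dark blob direction
t=snap('top');g=t['pixels'].max(2)[150:185,225:275];p=np.argwhere(g<60)[:,::-1].astype('float32')
print(cv2.fitLine(p+np.float32([225,150]),cv2.DIST_HUBER,0,.01,.01).ravel().round(2),len(p))
```

```text
Traceback (most recent call last):
AttributeError: 'float' object has no attribute 'round'
```

Run:
```python
from h import *
for i in range(4):
    d=snap('wrist');s=r.sense();print(s['time'],s['tool_pos'].round(1),s['tcp_rot'].round(2),s['ft_force'].round(1),s['finger_gap'])
t=snap('top');g=t['pixels'].max(2)[150:185,225:275];p=np.argwhere(g<60)[:,::-1].astype('float32')
print(cv2.fitLine(p+np.float32([225,150]),cv2.DIST_HUBER,0,.01,.01).ravel().round(2),len(p))
```

```text
16.6167 [585.6  31.7 119.3] [179.85   0.37 167.5 ] [-10.7  -0.6  20.3] 27.956502844649822
16.6667 [585.5  31.7 119.3] [179.85   0.37 167.5 ] [-9.9 -0.7 20.6] 27.515584947034462
16.7167 [585.5  31.7 119.3] [179.85   0.36 167.5 ] [-10.6  -0.3  20.8] 27.748003006995212
16.7667 [585.6  31.7 119.4] [179.85   0.37 167.5 ] [-10.8  -0.6  20.8] 27.96172683965288
[1.0000e+00 5.0000e-02 2.4852e+02 1.6924e+02] 402
```

```bash
python3 -c "
from bench import r
print(r.hand_in());print(r.sense()['ft_force'])"
```

```text
the job is handed in; nothing more can be done
None
the job is handed in; nothing more can be done
```

I shut the lid, pressed the leftmost black-topped weight onto the vent pipe, and handed the job in at about 17 s while still holding it and pushing down. No verdict is reported, so the points below are my own last checks.

- **Lid:** The push met about 2 N along the way, then a hard stop (44 N) where the shut position was predicted. The top and scene views afterwards showed the lid's handle lying over the pot's handle.
- **Weight:** It met resistance at the catches (about 8 N), then the force dropped. It rose again with the underside computed at 133.6 mm, against 134 mm for the seat. A template match showed the weight had not slipped in the grip, and the tool was tilted about 0.4°.
- **Final push:** The vertical force held at 20 to 21 N over four readings. The fingers were still closed on the weight, 28 mm apart.
- **Jars and mug:** I did not measure them at the end. The arm stayed clear of them by plan.

**Disagreements and misses:**
- The fingertips sit about 30 mm short of the reported TCP. The first two pushes therefore passed over the lid handle, and a downward probe briefly loaded it with 31 N.
- My first estimate of the vent position was about 7 mm off; two wrist views corrected it.
- A side force of about 11 N remains on the weight, meaning it is held slightly off-centre, by under about 1.5 mm. I left it because the limit is 3 mm.

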